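# Unpin and open the drying box gate and hold it

### The job

The lacquered bowl in the drying box is ready to come out, and I need both hands for it. Pull the orange-knobbed locking pin out of the gate, drop it point down into the wooden pin holder and let go; then squeeze the red safety catch home, after it the yellow catch, and swing the gate open by its black handle, past the detent to fully wide (about a right angle, at least 80 degrees). The gate springs back, so finish while still gripping the handle and holding the gate wide and still; leave the bowl, jar, tin and tape roll where they are.

Things in the scene. Friction and masses are not known exactly. Their poses are not given: they have to be found in the camera images.
- drying_box: Fixed open-topped box, plywood walls to 130 mm high, with a grey base plate 12 mm thick that reaches 90 mm out in front. Origin on the table plane under the middle of the doorway. Its x axis points into the box, away from the robot, its y axis along the doorway from the hinge (y = -115 mm) to the latch post (y = +112 mm, 24 mm square, 156 mm high), z up; it stands at yaw -0.2 to 0.2 rad. The blue-framed clear gate fills the doorway; its top rail is 140 mm above the table.
- gate_hinge (a point): Point on the gate's vertical hinge axis at table height; fixed to the box, with the box's axes.
- gate (a joint): Angle of the gate in rad: 0 shut, grows as it swings out towards the robot (counter-clockwise seen from above), end stop 1.75. It is locked until the pin is out and the yellow catch is home. A spring closes it with about 0.05 Nm when shut and 0.4 Nm at 1.5. A spring stud on the base plate catches the gate's underside at 0.75 to 1.05 (detent, about 0.5 Nm more to get over); let go wide open, the gate falls back to the detent or shut. Wide is above 1.4.
- gate_handle: Upright black round grip, diameter 16 mm, on the gate's top rail, turning freely on its post. Origin on its axis at its lower end, 145 mm above the table; it rises 50 mm from there (steel cap to 200 mm above the table). On the gate 187 mm from the hinge axis, in the gate's plane. The yellow catch lies to the hinge side of it, the face of its tab 44 mm away at the start.
- red_catch (a point): Aim here: middle between the red catch's two tabs once squeezed home, 160 mm above the table, 45 mm from the hinge axis. Tabs lie along the box's x: red moving one on the robot's side, outer face 27 mm from here at the start, 17 mm when home; black fixed one beyond, outer face 17 mm from here. Each 18 mm wide, 142 to 172 mm above the table. Axes turn with the gate.
- catch_red (a joint): Travel of the red tab in m: 0 to 0.002 as found, 0.010 fully home (outer faces then 34 mm apart). Needs about 3 N, stays where it is pushed. Until it is nearly home it blocks the yellow catch.
- yellow_catch (a point): Aim here: middle between the yellow catch's two tabs once squeezed home, 160 mm above the table, 110 mm from the hinge axis. Tabs lie along the box's y: yellow moving one on the latch side, outer face 25 mm from here at the start, 15 mm when home; black fixed one on the hinge side, outer face 15 mm from here. Each 18 mm wide, 142 to 172 mm above the table. Axes turn with the gate.
- catch_yellow (a joint): Travel of the yellow tab in m: 0 as found, 0.010 fully home (outer faces then 30 mm apart), which draws the bolt out of the latch post. Needs about 3 N, stays where it is pushed.
- pin: Loose steel locking pin, upright, 80 g. Origin at its lower tip, z along it upward. Shaft diameter 10 mm; collar (diameter 24 mm, 4 mm thick) with its underside 55 mm above the tip; orange knob, diameter 22 mm, from 90 to 130 mm above the tip. At the start it stands at box x = -52 mm, y = +105 mm with its tip 60 mm above the table, through the 15 mm eyes of the gate's tongue (on which the collar rests) and of a bracket under it: lift it at least 60 mm straight up to free it.
- pin_holder: Fixed wooden block 44 x 44 x 70 mm on an 80 x 80 x 8 mm foot, with one upright hole. Origin under its centre at table height.
- holder_mouth (a point): Centre of the hole's mouth, on the block's top, 70 mm above the table. Hole diameter 15 mm, chamfered, 61 mm deep; a pin fully in rests with its collar on the block, tip 15 mm above the table.
- lacquer_bowl: Bystander: black bowl with red inside, diameter 114 mm, 56 mm high, loose on the box's floor. Origin under its centre.
- jar_indigo: Bystander: jar with red lid, diameter 52 mm, 70 mm high, loose. Origin under its centre.
- lacquer_tin: Bystander: red and black tin, diameter 70 mm, 78 mm high, loose. Origin under its centre.
- masking_tape: Bystander: roll of cream tape lying flat, diameter 104 mm, 25 mm high, loose. Origin under its centre.
Mind the look-alikes: they are no part of the job. Several things look just like the pin_holder: the one meant starts nearest to the robot's base.

How it is judged:
By the outcome, as a careful person would: the job done as asked, in the order asked, and still so for the second after the job is handed in, while the arm keeps its last pose, push and grip.
It also fails if it takes over 72 s, if anything falls off the work surface, if the arm or the gripper's body presses on something with over 40 N, if the wrist force passes 120 N, or if a joint passes its speed limit or range.

### The arm

A 7-joint arm with a two-finger parallel gripper is mounted at the origin on a cart in front of the work surface, level with it; the furniture and walls round the work are solid. World frame = base frame: x ahead of the robot, y to its left, z up, the work surface at z = 0. Lengths are in m, angles in rad, forces in N, time in s.
With the tool pointing down it reaches from about 0.35 to 0.9 m from the base axis. Payload 19.9 kg.
Tool frame: the origin (TCP) lies between the finger pads; the fingertips stand 22 mm ahead of it and the grasp point (between the pads) lies 3 mm ahead of it (robot.tip_extent is the distance from the TCP to the fingertips, in m); z points along the fingers, y is the line along which they close (so a half turn about z gives the same grasp; the last joint's range is limited). The gripper opens to 94 mm and grips with 3 to 60 N. Pads are 16 mm wide; open, the fingers measure 119 mm over their backs; the gripper's body (75 mm by 177 mm) begins 78 mm behind the grasp point.
Start: joints at [1.254, 0.417, -0.01, 1.614, 0.005, 1.111, -0.053], TCP at [0.17, -0.601, 0.189] pointing down, gripper open.
Joint ranges: [-2.81, 2.81], [-0.39, 2.02], [-1.27, 1.25], [0.06, 2.57], [-1.19, 4.33], [0.19, 2], [-2.82, 2.82]. Speed limits (rad/s): [1.89, 1.89, 2.39, 2.39, 3.01, 3.01, 3.01].

### API

Orientations are given as a rotation vector (axis times angle).
In Python, from workcell import robot gives the robot as it stands.
- The arm moves only by the tool apply_moves, never from a script. Its argument "commands" is a list of rows, each an object with "jaw": the opening, from 0 (shut) to 1 (fully open); "translation": the shift along the tool's x, y, z each as a share of 0.03 m, from -1 to 1, a list of three; "spin": the turn about the tool's z as a share of 0.08 rad, from -1 to 1. A call has exactly 10 rows; each row shifts and turns the commanded pose from where the row before left it, along the tool's axes as they then stand; what a row does not reach is not made up. A row lasts 1/12 s, in which the tool goes at most 41.7 mm and 7.16 degrees, less where a joint would pass 70% of its speed; a pose out of reach is approached as far as the arm can. A call with a number of a shift or a turn outside -1 to 1 is refused whole. A call with a gripper value outside its range is refused whole. The fingers move at their own pace and stop on an object; "force" is the grip in N (left out, the last holds). Time passes only in rows, so rows that do not move let the fingers close, or fill a call up. It gives the time, the measured TCP pose, the force, the opening and the grip force at its end, in the units of the state.
- robot.read_state(): the state, without advancing time (a new reading comes with each control period).
- robot.capture(name): name is "side" or "top"; returns a dict with "img" (400x640x3 uint8, red, green, blue), "camera_matrix" (3x3 intrinsics, pixels), "k1" (the pictures are not rectified: a ray, as slopes to the right and down, at radius r is drawn at 1 + k1 r^2 times it, then the intrinsics apply), "extrinsics" (4x4, takes a point from camera to world coordinates). Camera axes: x right, y up, looking along -z (the intrinsics and any distortion apply to the point x, -y, -z); pixel columns grow to the right and rows downward; lengths in m; the calibration is good to about 2 mm. A picture is of the moment at which its call begins. There is no depth.
- robot.hand_in(): hands the job in; it is judged then, once.
The state is a dict: "t": time; "q": joint angles; "qd": joint speeds; "tau": joint torques, N m; "eef_pos": TCP position; "eef_rot": TCP orientation; "contact_force": force on the tool from outside, world axes, zero at the start; "torque": the same for the moment, N m; "finger_gap": opening from 0.0 (shut) to 1.0 (fully open); "gripper_force": force on a finger pad.
Only numpy, scipy, OpenCV 4.12 (cv2) and the standard library are available. Lean on these libraries where they do the work, as an engineer would, in place of code of your own. Each camera call takes 0.05 s, during which the arm holds its last target. There are 200 camera calls.

## Working session

There is one attempt and no reset: what is moved stays moved. The work goes in short steps, Python scripts to look and compute and a tool call to move; the robot and the scene stay as the last step left them, time stands still between calls to the robot, and variables do not carry over. Pictures are saved under pics/ and viewed, at most 10 in all, crops included, and the job is handed in when it is done.

Besides the shell and the picture viewer there is one more tool, called by a JSON object that holds its "method" and its "body". apply_moves: Moves the arm, as the interface text tells. Its arguments: {"type":"object","properties":{"commands":{"type":"array","items":{"type":"object","properties":{"jaw":{"type":"number"},"translation":{"type":"array","items":{"type":"number"}},"spin":{"type":"number"}}}},"force":{"type":"number"}},"required":["commands"]}

```bash
mkdir -p pics; ls; python3 - <<'E'
from workcell import robot
import cv2
s=robot.read_state(); print({k:s[k] for k in('t','eef_pos','eef_rot','finger_gap')})
for n in('top','side'):
    c=robot.capture(n); cv2.imwrite(f'pics/{n}0.png',c['img'][...,::-1]); print(n,c['camera_matrix'],c['k1'],c['extrinsics'])
E
```

```text
pics
{'t': 0.0, 'eef_pos': array([ 0.17004586, -0.60101506,  0.18851339]), 'eef_rot': array([-3.11058581e+00, -4.31659962e-01,  4.10885677e-04]), 'finger_gap': 1.0003537475706814}
top [[429.23022359   0.         322.33057276]
 [  0.         429.23022359 203.62584996]
 [  0.           0.           1.        ]] -0.06463629623042415 [[-0.00487602  0.99310786 -0.11710255  0.46350796]
 [-0.99899111 -0.01006556 -0.04376577 -0.02810341]
 [-0.04464283  0.11677101  0.992155    1.46892348]
 [ 0.          0.          0.          1.        ]]
side [[449.5982413    0.         324.34167954]
 [  0.         449.5982413  196.1329584 ]
 [  0.           0.           1.        ]] -0.05760635599923725 [[ 0.75115799 -0.53823604  0.38218272  1.12280967]
 [ 0.65994039  0.59869671 -0.45391732 -0.60546581]
 [ 0.01550312  0.59318143  0.80491952  1.22518152]
 [ 0.          0.          0.          1.        ]]
```

View pics/top0.png

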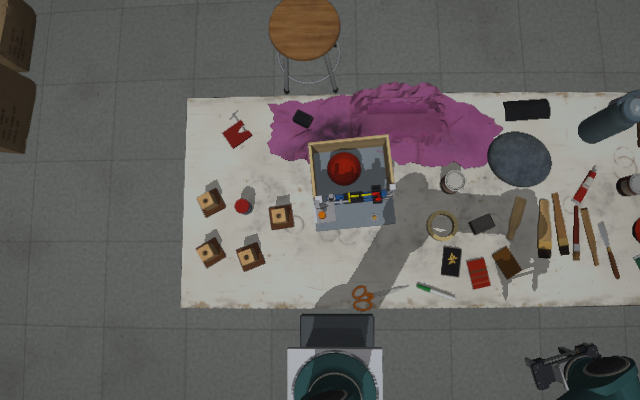

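View pics/side0.png

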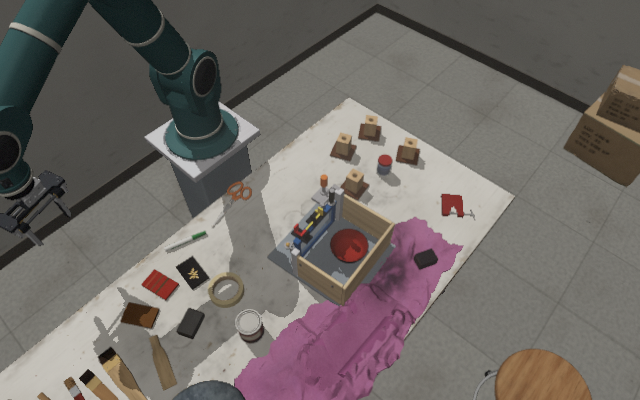

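The top view shows the box with its gate around (350,195), the pin knob near (322,214), and four holders at (210,201), (281,215), (209,251) and (250,256). The side view shows the same layout. I'll zoom in next.

```bash
cat > h.py <<'E'
import numpy as np, cv2
from workcell import robot
def uv(c,P):
    E=c['extrinsics'];p=(np.atleast_2d(P)-E[:3,3])@E[:3,:3]
    a=p[:,:2]/-p[:,2:]*[1,-1]; a=a*(1+c['k1']*(a**2).sum(1,keepdims=True))
    K=c['camera_matrix']; return a*[K[0,0],K[1,1]]+K[:2,2]
def ray(c,px):
    d=np.array([c['k1'],0,0,0],float)
    a=cv2.undistortPoints(np.array([[px]],float),c['camera_matrix'],d).ravel()
    E=c['extrinsics']; return E[:3,3],E[:3,:3]@[a[0],-a[1],-1]
def atz(c,px,z):
    o,d=ray(c,px); return o+d*(z-o[2])/d[2]
def tri(a,pa,b,pb):
    o1,d1=ray(a,pa);o2,d2=ray(b,pb)
    s=np.linalg.lstsq(np.c_[d1,-d2],o2-o1,rcond=None)[0]
    return (o1+d1*s[0]+o2+d2*s[1])/2, np.linalg.norm(o1+d1*s[0]-o2-d2*s[1])
def crop(c,x,y,w,h,k,name):
    cv2.imwrite(name,cv2.resize(c['img'][y:y+h,x:x+w,::-1],None,fx=k,fy=k,interpolation=cv2.INTER_CUBIC))
E
python3 - <<'E'
from h import *
t=robot.capture('top');s=robot.capture('side')
for p in [(210,201),(281,215),(209,251),(250,256)]: print(p,atz(t,p,.07))
crop(t,195,130,210,145,3.8,'pics/t1.png'); crop(s,260,105,180,200,3,'pics/s1.png')
E
```

```text
(210, 201) [0.64126392 0.40928732 0.07      ]
(281, 215) [0.59231009 0.16994059 0.07      ]
(209, 251) [0.47505407 0.4085996  0.07      ]
(250, 256) [0.45847584 0.27133656 0.07      ]
```

View pics/t1.png

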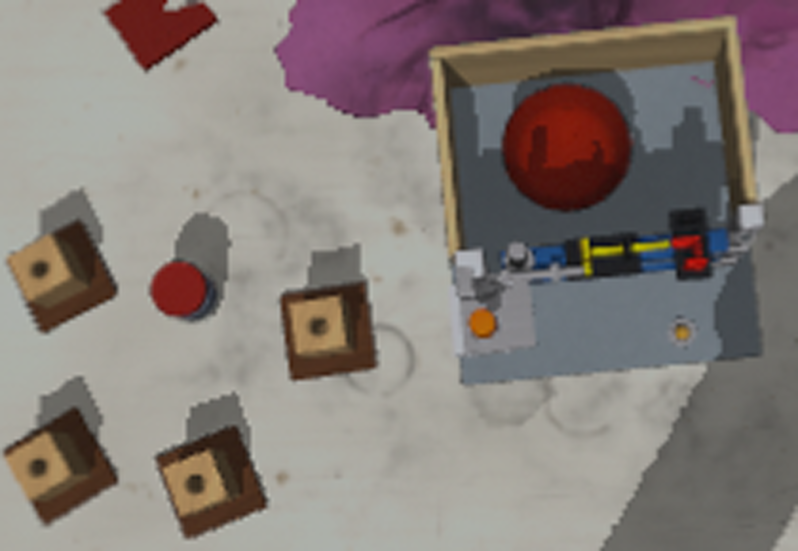

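View pics/s1.png

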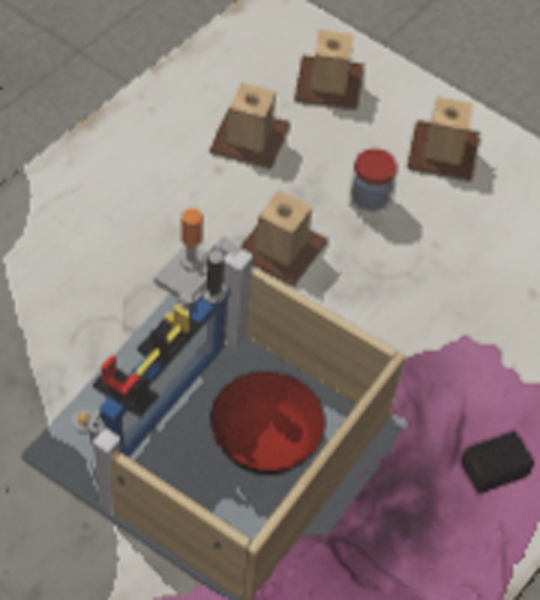

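The crops show the pin knob at t(482,323) s(192,214), the handle cap at t(517,250) s(216,254), and the nearest holder's hole at t(195,484) s(252,99). The red and yellow catches are also clear. Next I triangulate these and fit the box pose.

```bash
python3 - <<'E'
from h import *
from scipy.optimize import least_squares
t=robot.capture('top');s=robot.capture('side')
T=lambda x,y:((x+.5)/3.8-.5+195,(y+.5)/3.8-.5+130)
S=lambda x,y:((x+.5)/3-.5+260,(y+.5)/3-.5+105)
# orange blobs
for c,n,(x,y,w,h) in((t,'t',(310,200,20,25)),(s,'s',(312,165,22,28))):
    i=c['img'][y:y+h,x:x+w].astype(int);m=(i[...,0]>150)&(i[...,0]-i[...,2]>90)&(i[...,1]>60)
    yy,xx=np.nonzero(m);print(n,len(xx),xx.mean()+x,yy.mean()+y,xx.min()+x,xx.max()+x,yy.min()+y,yy.max()+y)
pts={'knob':(T(482,323),S(192,214)),'cap':(T(517,250),S(216,254)),'hole':(T(195,484),S(252,99)),'hingepost':(T(750,216),S(107,440)),'latchpost':(T(468,262),S(238,259))}
for k,(a,b) in pts.items(): print(k,tri(t,a,s,b))
print('hole z.07',atz(t,pts['hole'][0],.07),atz(s,pts['hole'][1],.07))
obs=[((-.052,.105,.19),*pts['knob']),((0,.072,.2),*pts['cap'])]
def W(p,P):
    c,n=np.cos(p[2]),np.sin(p[2]);P=np.array(P);return np.array([p[0]+c*P[0]-n*P[1],p[1]+n*P[0]+c*P[1],P[2]])
extra=[((0,.112,.156),pts['latchpost'][0],pts['latchpost'][1])]
def f(p):
    r=[]
    for P,a,b in obs+extra:
        r+=list(uv(t,W(p,P))[0]-a)+list(uv(s,W(p,P))[0]-b)
    # yellow tab latch face top view mid (582,256): black fixed tab far end (636)
    return r
for ini in([.6,-.06,.05],):
    q=least_squares(f,ini);print(q.x,np.round(q.fun,1))
p=q.x
for n,P in dict(red=(0,-.07,.172),redout=(-.027,-.07,.172),blackout=(.017,-.07,.172),yelout=(0,.02,.172),yblack=(0,-.02,.172),hinge=(0,-.115,.14)).items():
    a=uv(t,W(p,P))[0];b=uv(s,W(p,P))[0];print(n,np.round(((a-[195,130]+.5)*3.8-.5)),np.round((b-[260,105]+.5)*3-.5))
E
```

```text
t 32 321.4375 214.3125 319 324 211 217
s 26 323.5 177.0 321 326 175 179
knob (array([0.58146768, 0.03129954, 0.19146318]), np.float64(0.0008835734456905161))
cap (array([0.63726108, 0.00277686, 0.20343167]), np.float64(0.00016436844229427387))
hole (array([0.45532199, 0.28488567, 0.0696662 ]), np.float64(0.00022736652060836233))
hingepost (array([ 0.67210863, -0.18759566,  0.13823662]), np.float64(0.000522684744159558))
latchpost (array([0.63419009, 0.04340274, 0.15297475]), np.float64(0.0014737034986899004))
hole z.07 [0.45524643 0.28472593 0.07      ] [0.45558221 0.28472321 0.07      ]
[ 0.64281283 -0.06858856  0.0832303 ] [-0.2 -0.3  0.1  0.4 -0.1  0.3 -0.1  0.6  0.2  0.3  0.  -0.7]
red [694. 239.] [124. 372.]
redout [698. 273.] [101. 357.]
blackout [692. 218.] [139. 381.]
yelout [582. 250.] [183. 308.]
yblack [632. 245.] [157. 336.]
hinge [746. 240.] [ 95. 423.]
```

{"method": "apply_moves", "body": {"commands": [{"jaw": 0.6,"translation": [0,0,-0.8],"spin": 0.8},{"jaw": 0.6,"translation": [0,0,-0.8],"spin": 0.8},{"jaw": 0.6,"translation": [0,0,-0.8],"spin": 0.8},{"jaw": 0.6,"translation": [0.57,-0.73,0],"spin": 0},{"jaw": 0.6,"translation": [0.57,-0.73,0],"spin": 0},{"jaw": 0.6,"translation": [0.57,-0.73,0],"spin": 0},{"jaw": 0.6,"translation": [0.57,-0.73,0],"spin": 0},{"jaw": 0.6,"translation": [0.57,-0.73,0],"spin": 0},{"jaw": 0.6,"translation": [0.57,-0.73,0],"spin": 0},{"jaw": 0.6,"translation": [0.57,-0.73,0],"spin": 0}]}}

```text
t: 1.13
eef_pos: [0.2772, -0.4373, 0.2612]
eef_rot: [3.139, 0.132, -0.0]
contact_force: [0.4, -0.2, -0.4]
finger_gap: 0.601
gripper_force: 0.0
```

```bash
cat >> h.py <<'E'
from scipy.spatial.transform import Rotation as Ro
BOX=np.array([.6428,-.0686,.0832])
def W(P,p=BOX):
    c,n=np.cos(p[2]),np.sin(p[2]);return np.array([p[0]+c*P[0]-n*P[1],p[1]+n*P[0]+c*P[1],P[2]])
def go(target=None,yaw=None):
    s=robot.read_state();R=Ro.from_rotvec(s['eef_rot']).as_matrix();phi=np.arctan2(R[1,0],R[0,0])
    print('t',round(s['t'],2),'pos',np.round(s['eef_pos'],4),'phi',round(phi,4),'tilt',np.round(R[:2,2],4),'q',np.round(s['q'],2),'F',np.round(s['contact_force'],1),'gap',round(s['finger_gap']*94,1),'gf',round(s['gripper_force'],1))
    if target is not None: print(' units tool',np.round(R.T@(np.array(target)-s['eef_pos'])/.03,2))
    if yaw is not None: print(' spin units',round((phi-yaw)/.08,2))
E
python3 - <<'E'
from h import *
go([.5815,.031,.26],.083)
t=robot.capture('top')
T=lambda x,y:((x+.5)/3.8-.5+195,(y+.5)/3.8-.5+130)
a,b=atz(t,T(462,384),.012),atz(t,T(760,355),.012);d=b-a;print('front edge',a,b,np.arctan2(d[0],-d[1]))
a,b=atz(t,T(437,47),.13),atz(t,T(735,18),.13);d=b-a;print('back',np.arctan2(d[0],-d[1]))
E
```

```text
t 1.13 pos [ 0.2772 -0.4373  0.2612] phi 0.0838 tilt [-0.     -0.0002] q [ 1.01  0.16 -0.07  1.79  0.01  1.19 -0.55] F [ 0.4 -0.2 -0.4] gap 56.5 gf 0.0
 units tool [ 11.42 -14.71   0.04]
 spin units 0.01
front edge [0.54307269 0.05743809 0.012     ] [ 0.56678875 -0.20842261  0.012     ] 0.08896933110726604
back 0.08398378022464897
```

{"method": "apply_moves", "body": {"commands": [{"jaw": 0.6,"translation": [0.57,-0.73,0],"spin": 0},{"jaw": 0.6,"translation": [0.57,-0.73,0],"spin": 0},{"jaw": 0.6,"translation": [0.57,-0.73,0],"spin": 0},{"jaw": 0.6,"translation": [0.57,-0.73,0],"spin": 0},{"jaw": 0.6,"translation": [0.57,-0.73,0],"spin": 0},{"jaw": 0.6,"translation": [0.57,-0.73,0],"spin": 0},{"jaw": 0.6,"translation": [0.57,-0.73,0],"spin": 0},{"jaw": 0.6,"translation": [0.57,-0.73,0],"spin": 0},{"jaw": 0.6,"translation": [0.57,-0.73,0],"spin": 0},{"jaw": 0.6,"translation": [0.57,-0.73,0],"spin": 0}]}}

```text
t: 2.02
eef_pos: [0.4292, -0.205, 0.2613]
eef_rot: [3.139, 0.131, 0.0]
contact_force: [-0.7, 0.1, -0.1]
finger_gap: 0.601
gripper_force: 0.0
```

{"method": "apply_moves", "body": {"commands": [{"jaw": 0.6,"translation": [0.57,-0.73,0],"spin": 0},{"jaw": 0.6,"translation": [0.57,-0.73,0],"spin": 0},{"jaw": 0.6,"translation": [0.57,-0.73,0],"spin": 0},{"jaw": 0.6,"translation": [0.57,-0.73,0],"spin": 0},{"jaw": 0.6,"translation": [0.57,-0.73,0],"spin": 0},{"jaw": 0.6,"translation": [0.57,-0.73,0],"spin": 0},{"jaw": 0.6,"translation": [0.57,-0.73,0],"spin": 0},{"jaw": 0.6,"translation": [0.57,-0.73,0],"spin": 0},{"jaw": 0.6,"translation": [0.57,-0.73,0],"spin": 0},{"jaw": 0.6,"translation": [0.57,-0.73,0],"spin": 0}]}}

```text
t: 2.85
eef_pos: [0.5814, 0.0275, 0.2611]
eef_rot: [-3.139, -0.131, 0.0]
contact_force: [0.2, -0.1, -0.4]
finger_gap: 0.599
gripper_force: 0.0
```

```bash
python3 - <<'E'
from h import *
print(W([-.052,.105,.175])); go(W([-.052,.105,.175]),.083)
s=robot.capture('side'); crop(s,240,90,160,160,3.7,'pics/s2.png')
E
```

```text
[0.58225395 0.03171538 0.175     ]
t 2.85 pos [0.5814 0.0275 0.2611] phi 0.0835 tilt [-0.0001  0.0001] q [ 0.29  0.32 -0.5   1.62  0.16  1.24 -1.72] F [ 0.2 -0.1 -0.4] gap 56.3 gf 0.0
 units tool [ 0.04 -0.14  2.87]
 spin units 0.01
```

View pics/s2.png

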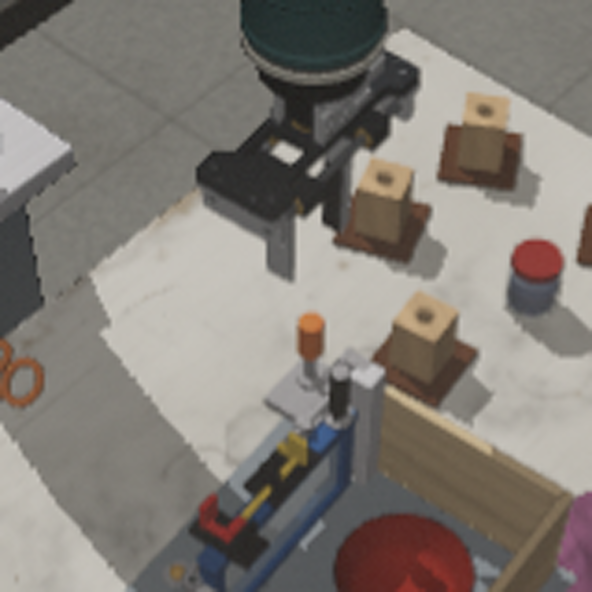

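The gripper hangs open above the orange knob at (311,335) in this crop, with the fingers on either side of it along the doorway. I'll go down, then close.

{"method": "apply_moves", "body": {"commands": [{"jaw": 0.6,"translation": [0.04,-0.14,0.7],"spin": 0},{"jaw": 0.6,"translation": [0,0,0.7],"spin": 0},{"jaw": 0.6,"translation": [0,0,0.7],"spin": 0},{"jaw": 0.6,"translation": [0,0,0.7],"spin": 0},{"jaw": 0.6,"translation": [0,0,0],"spin": 0},{"jaw": 0.15,"translation": [0,0,0],"spin": 0},{"jaw": 0.15,"translation": [0,0,0],"spin": 0},{"jaw": 0.15,"translation": [0,0,0],"spin": 0},{"jaw": 0.15,"translation": [0,0,0],"spin": 0},{"jaw": 0.15,"translation": [0,0,0],"spin": 0}], "force": 20}}

```text
t: 3.73
eef_pos: [0.582, 0.0308, 0.178]
eef_rot: [3.139, 0.132, 0.002]
contact_force: [-0.3, 0.4, 0.3]
finger_gap: 0.282
gripper_force: 0.0
```

```bash
python3 -c "
from h import *
go()"
```

```text
t 3.73 pos [0.582  0.0308 0.178 ] phi 0.0838 tilt [0.0012 0.    ] q [ 0.27  0.39 -0.48  1.72  0.2   1.08 -1.76] F [-0.3  0.4  0.3] gap 26.5 gf 0.0
```

Still closing.

{"method": "apply_moves", "body": {"commands": [{"jaw": 0.1,"translation": [0,0,0],"spin": 0},{"jaw": 0.1,"translation": [0,0,0],"spin": 0},{"jaw": 0.1,"translation": [0,0,0],"spin": 0},{"jaw": 0.1,"translation": [0,0,0],"spin": 0},{"jaw": 0.1,"translation": [0,0,-0.3],"spin": 0},{"jaw": 0.1,"translation": [0,0,-0.5],"spin": 0},{"jaw": 0.1,"translation": [0,0,-0.5],"spin": 0},{"jaw": 0.1,"translation": [0,0,-0.5],"spin": 0},{"jaw": 0.1,"translation": [0,0,-0.5],"spin": 0},{"jaw": 0.1,"translation": [0,0,-0.5],"spin": 0}]}}

```text
t: 4.57
eef_pos: [0.5816, 0.0309, 0.2626]
eef_rot: [-3.139, -0.132, -0.001]
contact_force: [-1.0, 0.3, 0.3]
finger_gap: 0.102
gripper_force: 0.0
```

```bash
python3 -c "
from h import *
go([.4554,.2848,.26])"
```

```text
t 4.57 pos [0.5816 0.0309 0.2626] phi 0.084 tilt [0.0004 0.0001] q [ 0.29  0.32 -0.5   1.62  0.16  1.24 -1.73] F [-1.   0.3  0.3] gap 9.6 gf 0.0
 units tool [-3.48 -8.79  0.09]
```

```bash
python3 - <<'E'
from h import *
s=robot.capture('side'); crop(s,270,90,130,130,4.4,'pics/s3.png')
E
```

```text
(no output)
```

View pics/s3.png

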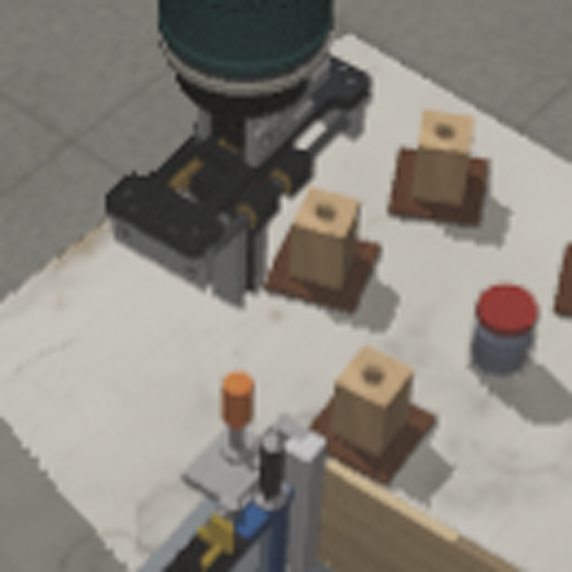

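The knob is still standing in the gate at crop (238,400) with the closed fingers above it, so the grasp missed or slipped. I'll compare the projected TCP with the picture.

```bash
python3 - <<'E'
from h import *
s=robot.capture('side');t=robot.capture('top');go()
p=robot.read_state()['eef_pos']
for n,P in (('tcp',p),('tip',p-[0,0,.022]),('bodystart',p+[0,0,.075]),('knobtop',W([-.052,.105,.19])),('knobbot',W([-.052,.105,.15])),('knobctr',W([-.052,.105,.17]))):
    print(n,np.round((uv(s,P)[0]-[270,90]+.5)*4.4-.5),uv(t,P)[0])
for c,n,(x,y,w,h) in((t,'t',(310,200,20,25)),(s,'s',(312,165,22,28))):
    i=c['img'][y:y+h,x:x+w].astype(int);m=(i[...,0]>130)&(i[...,0]-i[...,2]>70)&(i[...,1]>40)
    yy,xx=np.nonzero(m);print(n,len(xx),xx.mean()+x if len(xx) else 0,yy.mean()+y if len(xx) else 0)
E
```

```text
t 4.72 pos [0.5821 0.0309 0.2624] phi 0.0838 tilt [0.002 0.   ] q [ 0.29  0.32 -0.5   1.62  0.16  1.24 -1.73] F [-0.6 -0.8 -0.9] gap 9.4 gf 0.0
tcp [239. 312.] [320.32414352 212.01885691]
tip [239. 334.] [320.70085232 212.76311781]
bodystart [241. 231.] [318.93139415 209.26715955]
knobtop [238. 382.] [321.24780585 214.31622557]
knobbot [238. 418.] [321.85864851 215.50887571]
knobctr [238. 400.] [321.5578716  214.92162073]
t 0 0 0
s 28 323.67857142857144 177.0
```

```bash
python3 - <<'E'
from h import *
print(robot.tip_extent,[a for a in dir(robot) if a[0]!='_'])
s=robot.capture('side');crop(s,295,110,60,70,8,'pics/s4.png')
p=robot.read_state()['eef_pos']
for d in(-.022,0,.01,.02,.03):print(d,np.round((uv(s,p+[0,0,d])[0]-[295,110]+.5)*8-.5))
E
```

```text
0.022 ['Unreachable', 'capture', 'hand_in', 'read_state', 'tip_extent']
-0.022 [233. 449.]
0 [234. 408.]
0.01 [234. 390.]
0.02 [235. 371.]
0.03 [235. 352.]
```

View pics/s4.png

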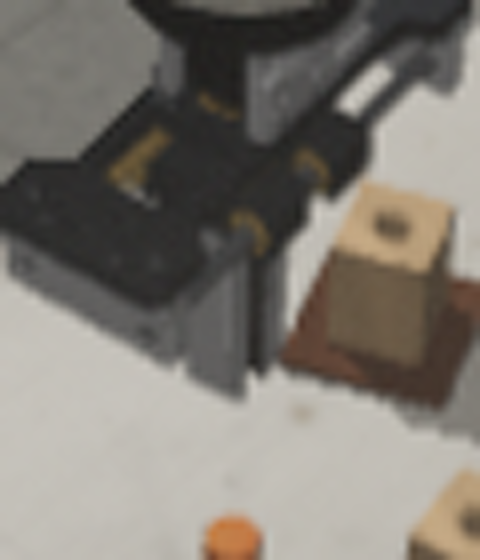

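```bash
python3 - <<'E'
from h import *
s=robot.capture('side')
def tips(p,phi,half,e):
    x=np.array([np.cos(phi),np.sin(phi),0]);y=np.array([np.sin(phi),-np.cos(phi),0])
    return [np.round(uv(s,p+sg*y*half+sx*x*.008-[0,0,e])[0],1) for sg in(-1,1) for sx in(-1,1)]
for e in(.022,.005,-.012):
    print(e,'start',tips(np.array([.17005,-.60102,.18851]),.276,.05,e))
    print('  now',tips(robot.read_state()['eef_pos'],.084,.008,e))
im=cv2.imread('pics/side0.png');c=cv2.resize(im[160:260,0:100],None,fx=6,fy=6,interpolation=cv2.INTER_CUBIC);cv2.imwrite('pics/s0c.png',c)
E
```

```text
0.022 start [array([ 71.6, 222.1]), array([ 75.8, 224.2]), array([ 45.7, 249.8]), array([ 49.9, 252.1])]
  now [array([323. , 162.8]), array([327.5, 165.3]), array([319.7, 166.2]), array([324.2, 168.8])]
0.005 start [array([ 69. , 218.8]), array([ 73.2, 220.9]), array([ 42.6, 246.6]), array([ 46.9, 248.9])]
  now [array([323.1, 158.9]), array([327.6, 161.5]), array([319.7, 162.3]), array([324.3, 164.9])]
-0.012 start [array([ 66.3, 215.4]), array([ 70.5, 217.5]), array([ 39.6, 243.4]), array([ 43.9, 245.7])]
  now [array([323.2, 154.9]), array([327.7, 157.5]), array([319.8, 158.3]), array([324.4, 160.9])]
```

View pics/s0c.png

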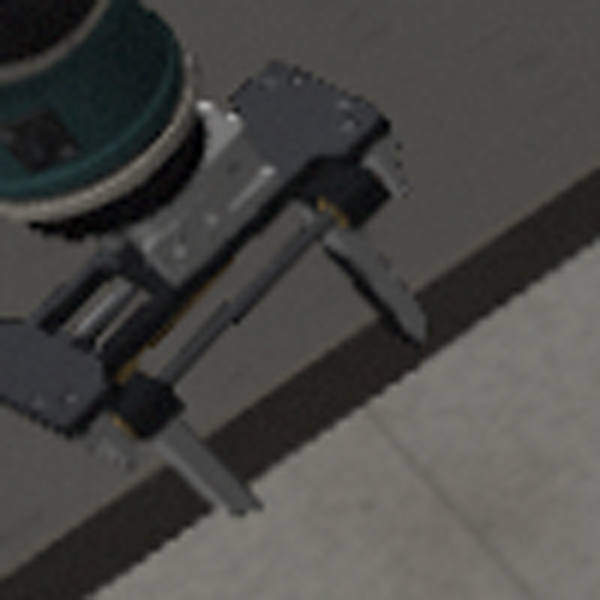

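The fingertips at start sit at full-picture (42,245) and (71,217). Both views match tips about 34 mm higher than the reported TCP implies, while camera heights of known objects agree with the given sizes. So true z is reported z plus 34 mm. I'll try again lower.

{"method": "apply_moves", "body": {"commands": [{"jaw": 0.6,"translation": [0,0,0],"spin": 0},{"jaw": 0.6,"translation": [0,0,0],"spin": 0},{"jaw": 0.6,"translation": [0,0,0],"spin": 0},{"jaw": 0.6,"translation": [0,0,0],"spin": 0},{"jaw": 0.6,"translation": [0,0,0.4],"spin": 0},{"jaw": 0.6,"translation": [0,0,0.4],"spin": 0},{"jaw": 0.6,"translation": [0,0,0.6],"spin": 0},{"jaw": 0.6,"translation": [0,-0.02,0.6],"spin": 0},{"jaw": 0.6,"translation": [0,0,0.6],"spin": 0},{"jaw": 0.6,"translation": [0,0,0.3],"spin": 0}]}}

```text
t: 5.65
eef_pos: [0.5802, 0.0313, 0.1708]
eef_rot: [-3.139, -0.132, 0.005]
contact_force: [-0.3, -0.6, -0.2]
finger_gap: 0.601
gripper_force: 0.0
```

{"method": "apply_moves", "body": {"commands": [{"jaw": 0.6,"translation": [0,0,0.3],"spin": 0},{"jaw": 0.6,"translation": [0,0,0.3],"spin": 0},{"jaw": 0.6,"translation": [0,0,0.3],"spin": 0},{"jaw": 0.6,"translation": [0,0,0.2],"spin": 0},{"jaw": 0.1,"translation": [0,0,0],"spin": 0},{"jaw": 0.1,"translation": [0,0,0],"spin": 0},{"jaw": 0.1,"translation": [0,0,0],"spin": 0},{"jaw": 0.1,"translation": [0,0,0],"spin": 0},{"jaw": 0.1,"translation": [0,0,0],"spin": 0},{"jaw": 0.1,"translation": [0,0,0],"spin": 0}]}}

```text
t: 6.48
eef_pos: [0.5817, 0.0314, 0.1415]
eef_rot: [-3.139, -0.131, -0.001]
contact_force: [1.0, -0.3, 1.2]
finger_gap: 0.231
gripper_force: 20.0
```

{"method": "apply_moves", "body": {"commands": [{"jaw": 0.1,"translation": [0,0,0],"spin": 0},{"jaw": 0.1,"translation": [0,0,0],"spin": 0},{"jaw": 0.1,"translation": [0,0,0],"spin": 0},{"jaw": 0.1,"translation": [0,0,0],"spin": 0},{"jaw": 0.1,"translation": [0,0,0],"spin": 0},{"jaw": 0.1,"translation": [0,0,0],"spin": 0},{"jaw": 0.1,"translation": [0,0,0],"spin": 0},{"jaw": 0.1,"translation": [0,0,0],"spin": 0},{"jaw": 0.1,"translation": [0,0,0],"spin": 0},{"jaw": 0.1,"translation": [0,0,0],"spin": 0}]}}

```text
t: 7.32
eef_pos: [0.5818, 0.0314, 0.1413]
eef_rot: [-3.139, -0.132, -0.001]
contact_force: [0.6, 0.3, 4.4]
finger_gap: 0.232
gripper_force: 20.0
```

{"method": "apply_moves", "body": {"commands": [{"jaw": 0.1,"translation": [0,0,0],"spin": 0},{"jaw": 0.1,"translation": [0,0,-0.2],"spin": 0},{"jaw": 0.1,"translation": [0,0,-0.35],"spin": 0},{"jaw": 0.1,"translation": [0,0,-0.35],"spin": 0},{"jaw": 0.1,"translation": [0,0,-0.35],"spin": 0},{"jaw": 0.1,"translation": [0,0,-0.35],"spin": 0},{"jaw": 0.1,"translation": [0,0,-0.35],"spin": 0},{"jaw": 0.1,"translation": [0,0,-0.35],"spin": 0},{"jaw": 0.1,"translation": [0,0,-0.35],"spin": 0},{"jaw": 0.1,"translation": [0,0,-0.35],"spin": 0}], "force": 30}}

```text
t: 8.15
eef_pos: [0.5815, 0.0314, 0.2323]
eef_rot: [-3.139, -0.132, -0.0]
contact_force: [0.2, 0.4, -1.2]
finger_gap: 0.23
gripper_force: 30.0
```

```bash
python3 - <<'E'
from h import *
go([.4554,.2848,.23])
s=robot.capture('side')
p=robot.read_state()['eef_pos'];print(uv(s,p+[0,0,.034]),uv(s,p-[0,0,.0815]))
i=s['img'][120:200,300:350].astype(int);m=(i[...,0]>130)&(i[...,0]-i[...,2]>70)&(i[...,1]>40)
yy,xx=np.nonzero(m);print(len(xx),xx.mean()+300,yy.mean()+120)
E
```

```text
t 8.15 pos [0.5815 0.0314 0.2323] phi 0.0838 tilt [0. 0.] q [ 0.28  0.34 -0.49  1.66  0.17  1.18 -1.74] F [ 0.2  0.4 -1.2] gap 21.6 gf 30.0
 units tool [-3.48 -8.77  0.08]
[[324.20207257 158.98573546]] [[323.61917724 184.18135931]]
16 325.875 156.5
```

{"method": "apply_moves", "body": {"commands": [{"jaw": 0.1,"translation": [-0.2,-0.5,0],"spin": 0},{"jaw": 0.1,"translation": [-0.3,-0.75,0],"spin": 0},{"jaw": 0.1,"translation": [-0.35,-0.9,0],"spin": 0},{"jaw": 0.1,"translation": [-0.4,-1.0,0],"spin": 0},{"jaw": 0.1,"translation": [-0.4,-1.0,0],"spin": 0},{"jaw": 0.1,"translation": [-0.4,-1.0,0],"spin": 0},{"jaw": 0.1,"translation": [-0.4,-1.0,0],"spin": 0},{"jaw": 0.1,"translation": [-0.4,-1.0,0],"spin": 0},{"jaw": 0.1,"translation": [-0.38,-0.92,0],"spin": 0},{"jaw": 0.1,"translation": [-0.25,-0.7,0],"spin": 0}]}}

```text
t: 9.03
eef_pos: [0.4538, 0.2871, 0.2315]
eef_rot: [-3.138, -0.135, 0.0]
contact_force: [0.4, -0.7, -0.3]
finger_gap: 0.228
gripper_force: 30.0
```

{"method": "apply_moves", "body": {"commands": [{"jaw": 0.1,"translation": [0,0,0],"spin": 0},{"jaw": 0.1,"translation": [0,0,0.3],"spin": 0},{"jaw": 0.1,"translation": [0,0,0.3],"spin": 0},{"jaw": 0.1,"translation": [0,0,0.3],"spin": 0},{"jaw": 0.1,"translation": [0,0,0.3],"spin": 0},{"jaw": 0.1,"translation": [0,0,0.3],"spin": 0},{"jaw": 0.1,"translation": [0,0,0.2],"spin": 0},{"jaw": 0.1,"translation": [0,0,0.1],"spin": 0},{"jaw": 0.1,"translation": [0,0,0],"spin": 0},{"jaw": 0.1,"translation": [0,0,0],"spin": 0}]}}

```text
t: 9.87
eef_pos: [0.4556, 0.2849, 0.1773]
eef_rot: [-3.139, -0.132, 0.0]
contact_force: [-0.1, -0.1, -0.2]
finger_gap: 0.23
gripper_force: 30.0
```

```bash
python3 - <<'E'
from h import *
go([.4554,.2848,.1515])
s=robot.capture('side'); crop(s,315,90,70,70,8,'pics/s5.png')
p=robot.read_state()['eef_pos']
print([np.round((uv(s,q)[0]-[315,90]+.5)*8-.5) for q in(p-[0,0,.0815],[.4554,.2848,.07])])
E
```

```text
t 9.87 pos [0.4556 0.2849 0.1773] phi 0.0838 tilt [-0.      0.0002] q [-0.1   0.33 -0.63  1.83  0.22  1.05 -2.3 ] F [-0.1 -0.1 -0.2] gap 21.6 gf 30.0
 units tool [-0.01  0.    0.86]
[array([236., 343.]), array([233., 385.])]
```

View pics/s5.png

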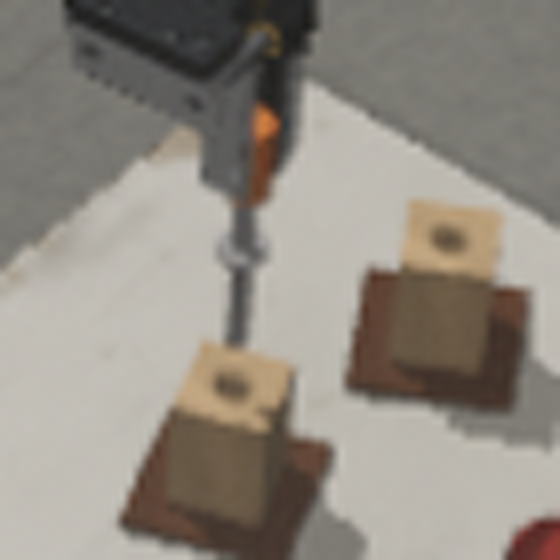

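The pin's tip is at crop (235,345), just above the hole at (233,385) and lined up with it. I'll lower it slowly.

{"method": "apply_moves", "body": {"commands": [{"jaw": 0.1,"translation": [0,0,0.3],"spin": 0},{"jaw": 0.1,"translation": [0,0,0.3],"spin": 0},{"jaw": 0.1,"translation": [0,0,0.2],"spin": 0},{"jaw": 0.1,"translation": [0,0,0.15],"spin": 0},{"jaw": 0.1,"translation": [0,0,0.15],"spin": 0},{"jaw": 0.1,"translation": [0,0,0.15],"spin": 0},{"jaw": 0.1,"translation": [0,0,0.15],"spin": 0},{"jaw": 0.1,"translation": [0,0,0],"spin": 0},{"jaw": 0.1,"translation": [0,0,0],"spin": 0},{"jaw": 0.1,"translation": [0,0,0],"spin": 0}]}}

```text
t: 10.75
eef_pos: [0.4556, 0.2849, 0.1354]
eef_rot: [-3.139, -0.132, -0.0]
contact_force: [0.3, 1.3, -1.9]
finger_gap: 0.229
gripper_force: 30.0
```

{"method": "apply_moves", "body": {"commands": [{"jaw": 0.1,"translation": [0,0,0.2],"spin": 0},{"jaw": 0.1,"translation": [0,0,0.2],"spin": 0},{"jaw": 0.1,"translation": [0,0,0.2],"spin": 0},{"jaw": 0.1,"translation": [0,0,0.2],"spin": 0},{"jaw": 0.1,"translation": [0,0,0.2],"spin": 0},{"jaw": 0.1,"translation": [0,0,0.2],"spin": 0},{"jaw": 0.1,"translation": [0,0,0],"spin": 0},{"jaw": 0.1,"translation": [0,0,0],"spin": 0},{"jaw": 0.1,"translation": [0,0,0],"spin": 0},{"jaw": 0.1,"translation": [0,0,0],"spin": 0}]}}

```text
t: 11.58
eef_pos: [0.4557, 0.285, 0.0995]
eef_rot: [-3.139, -0.132, -0.001]
contact_force: [-0.4, -0.3, -0.5]
finger_gap: 0.229
gripper_force: 30.0
```

{"method": "apply_moves", "body": {"commands": [{"jaw": 0.65,"translation": [0,0,0],"spin": 0},{"jaw": 0.65,"translation": [0,0,0],"spin": 0},{"jaw": 0.65,"translation": [0,0,0],"spin": 0},{"jaw": 0.65,"translation": [0,0,0],"spin": 0},{"jaw": 0.65,"translation": [0,0,0],"spin": 0},{"jaw": 0.75,"translation": [0,0,-0.4],"spin": 0},{"jaw": 0.75,"translation": [0,0,-0.8],"spin": 0},{"jaw": 0.75,"translation": [0,0,-1],"spin": 0},{"jaw": 0.75,"translation": [0,0,-1],"spin": 0},{"jaw": 0.75,"translation": [0,0,-1],"spin": 0}]}}

```text
t: 12.42
eef_pos: [0.4551, 0.2849, 0.2275]
eef_rot: [-3.138, -0.132, -0.0]
contact_force: [1.1, 0.6, -0.0]
finger_gap: 0.745
gripper_force: 0.0
```

```bash
python3 - <<'E'
from h import *
go([*W([0,-.07,0])[:2],.24],.083+np.pi/2)
s=robot.capture('side')
i=s['img'][90:160,300:380].astype(int);m=(i[...,0]>130)&(i[...,0]-i[...,2]>70)&(i[...,1]>40)
yy,xx=np.nonzero(m);print(len(xx),xx.mean()+300,yy.mean()+90, yy.min()+90,yy.max()+90)
print('expected top/mid/bottom of knob',uv(s,[[.4554,.2848,.145],[.4554,.2848,.125],[.4554,.2848,.105]]))
E
```

```text
t 12.42 pos [0.4551 0.2849 0.2275] phi 0.0843 tilt [0.     0.0004] q [-0.08  0.28 -0.64  1.77  0.18  1.15 -2.26] F [ 1.1  0.6 -0. ] gap 70.0 gf 0.0
 units tool [ 5.24 14.6  -0.42]
 spin units -19.62
26 347.15384615384613 125.57692307692308 121 159
expected top/mid/bottom of knob [[344.73265908 122.29272925]
 [344.43361405 126.49707771]
 [344.1404376  130.61679414]]
```

{"method": "apply_moves", "body": {"commands": [{"jaw": 0.75,"translation": [0,0,-0.4],"spin": -1},{"jaw": 0.75,"translation": [0,0,0],"spin": -1},{"jaw": 0.75,"translation": [0,0,0],"spin": -1},{"jaw": 0.75,"translation": [0,0,0],"spin": -1},{"jaw": 0.75,"translation": [0,0,0],"spin": -1},{"jaw": 0.75,"translation": [0,0,0],"spin": -1},{"jaw": 0.75,"translation": [0,0,0],"spin": -1},{"jaw": 0.75,"translation": [0,0,0],"spin": -1},{"jaw": 0.75,"translation": [0,0,0],"spin": -1},{"jaw": 0.75,"translation": [0,0,0],"spin": -1}]}}

```text
t: 13.3
eef_pos: [0.4554, 0.2849, 0.2379]
eef_rot: [-2.837, -1.349, -0.001]
contact_force: [-0.4, -0.4, 0.2]
finger_gap: 0.75
gripper_force: 0.0
```

{"method": "apply_moves", "body": {"commands": [{"jaw": 0.75,"translation": [0,0,0],"spin": -1},{"jaw": 0.75,"translation": [0,0,0],"spin": -1},{"jaw": 0.75,"translation": [0,0,0],"spin": -1},{"jaw": 0.75,"translation": [0,0,0],"spin": -1},{"jaw": 0.75,"translation": [0,0,0],"spin": -1},{"jaw": 0.75,"translation": [0,0,0],"spin": -1},{"jaw": 0.75,"translation": [0,0,0],"spin": -1},{"jaw": 0.75,"translation": [0,0,0],"spin": -1},{"jaw": 0.75,"translation": [0,0,0],"spin": -1},{"jaw": 0.75,"translation": [0,0,0],"spin": -0.6}]}}

```text
t: 14.13
eef_pos: [0.4554, 0.2849, 0.2378]
eef_rot: [2.124, 2.314, 0.0]
contact_force: [0.2, -0.7, -0.0]
finger_gap: 0.75
gripper_force: 0.0
```

{"method": "apply_moves", "body": {"commands": [{"jaw": 0.75,"translation": [-0.5,0.2,0],"spin": 0},{"jaw": 0.75,"translation": [-0.9,0.32,0],"spin": 0},{"jaw": 0.75,"translation": [-0.9,0.32,0],"spin": 0},{"jaw": 0.75,"translation": [-0.9,0.32,0],"spin": 0},{"jaw": 0.75,"translation": [-0.9,0.32,0],"spin": 0},{"jaw": 0.75,"translation": [-0.9,0.32,0],"spin": 0},{"jaw": 0.75,"translation": [-0.9,0.32,0],"spin": 0},{"jaw": 0.75,"translation": [-0.9,0.32,0],"spin": 0},{"jaw": 0.75,"translation": [-0.9,0.32,0],"spin": 0},{"jaw": 0.75,"translation": [-0.9,0.32,0],"spin": 0}]}}

```text
t: 14.97
eef_pos: [0.5688, 0.0337, 0.2379]
eef_rot: [2.129, 2.309, 0.0]
contact_force: [0.5, -0.1, 0.4]
finger_gap: 0.749
gripper_force: 0.0
```

```bash
python3 - <<'E'
from h import *
go([*W([0,-.07,0])[:2],.24],.083+np.pi/2)
E
```

```text
t 14.97 pos [0.5688 0.0337 0.2379] phi 1.6519 tilt [ 0.0005 -0.0002] q [ 0.52  0.38 -0.81  1.68  0.29  1.21 -0.28] F [ 0.5 -0.1  0.4] gap 70.4 gf 0.0
 units tool [-5.93  2.19 -0.07]
 spin units -0.02
```

{"method": "apply_moves", "body": {"commands": [{"jaw": 0.75,"translation": [-0.85,0.31,0],"spin": 0},{"jaw": 0.75,"translation": [-0.85,0.31,0],"spin": 0},{"jaw": 0.75,"translation": [-0.85,0.31,0],"spin": 0},{"jaw": 0.75,"translation": [-0.85,0.31,0],"spin": 0},{"jaw": 0.75,"translation": [-0.85,0.31,0],"spin": 0},{"jaw": 0.75,"translation": [-0.85,0.31,0],"spin": 0},{"jaw": 0.75,"translation": [-0.83,0.33,0],"spin": 0},{"jaw": 0.75,"translation": [0,0,0],"spin": 0},{"jaw": 0.75,"translation": [0,0,0.2],"spin": 0},{"jaw": 0.75,"translation": [0,0,0.2],"spin": 0}]}}

```text
t: 15.8
eef_pos: [0.6483, -0.1362, 0.2252]
eef_rot: [2.129, 2.31, 0.001]
contact_force: [-0.1, -0.4, 1.1]
finger_gap: 0.747
gripper_force: 0.0
```

```bash
python3 - <<'E'
from h import *
go([*W([0,-.07,0])[:2],.135],.083+np.pi/2)
s=robot.capture('side'); crop(s,270,150,90,90,6,'pics/s6.png')
print([np.round((uv(s,W(P))[0]-[270,150]+.5)*6-.5) for P in((-.027,-.07,.172),(.017,-.07,.172),(0,-.07,.16))])
E
```

```text
t 15.8 pos [ 0.6483 -0.1362  0.2252] phi 1.6523 tilt [0.0005 0.0004] q [ 0.65  0.55 -0.73  1.45  0.37  1.28 -0.03] F [-0.1 -0.4  1.1] gap 70.2 gf 0.0
 units tool [-0.08  0.    3.01]
 spin units -0.02
[array([143., 445.]), array([218., 493.]), array([190., 488.])]
```

View pics/s6.png

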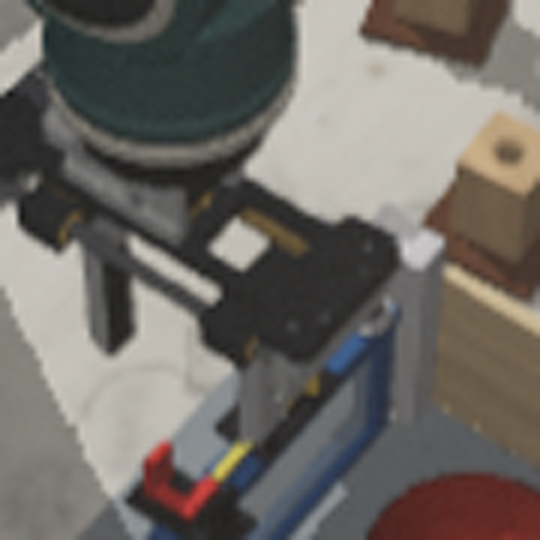

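The open gripper hangs over the red catch, whose tab is at crop (155,460), against a predicted (143,445), with one finger on each side of the gate. That was my tenth picture, so from here I work from numbers and forces.

{"method": "apply_moves", "body": {"commands": [{"jaw": 0.75,"translation": [-0.08,0,0.4],"spin": 0},{"jaw": 0.75,"translation": [0,0,0.5],"spin": 0},{"jaw": 0.75,"translation": [0,0,0.5],"spin": 0},{"jaw": 0.75,"translation": [0,0,0.5],"spin": 0},{"jaw": 0.75,"translation": [0,0,0.4],"spin": 0},{"jaw": 0.75,"translation": [0,0,0.4],"spin": 0},{"jaw": 0.75,"translation": [0,0,0.3],"spin": 0},{"jaw": 0.75,"translation": [0,0,0],"spin": 0},{"jaw": 0.75,"translation": [0,0,0],"spin": 0},{"jaw": 0.75,"translation": [0,0,0],"spin": 0}]}}

```text
t: 16.68
eef_pos: [0.6489, -0.1392, 0.1358]
eef_rot: [2.129, 2.309, 0.001]
contact_force: [0.6, 0.1, -0.4]
finger_gap: 0.752
gripper_force: 0.0
```

{"method": "apply_moves", "body": {"commands": [{"jaw": 0.3,"translation": [0,0,0],"spin": 0},{"jaw": 0.3,"translation": [0,0,0],"spin": 0},{"jaw": 0.3,"translation": [0,0,0],"spin": 0},{"jaw": 0.3,"translation": [0,0,0],"spin": 0},{"jaw": 0.3,"translation": [0,0,0],"spin": 0},{"jaw": 0.3,"translation": [0,0,0],"spin": 0},{"jaw": 0.3,"translation": [0,0,0],"spin": 0},{"jaw": 0.3,"translation": [0,0,0],"spin": 0},{"jaw": 0.3,"translation": [0,0,0],"spin": 0},{"jaw": 0.3,"translation": [0,0,0],"spin": 0}], "force": 15}}

```text
t: 17.52
eef_pos: [0.6513, -0.1388, 0.1354]
eef_rot: [2.127, 2.307, 0.007]
contact_force: [24.7, 0.2, -14.7]
finger_gap: 0.4
gripper_force: 15.0
```

```bash
python3 - <<'E'
from h import *
go([*W([0,-.07,0])[:2],.135],.083+np.pi/2)
E
```

```text
t 17.52 pos [ 0.6513 -0.1388  0.1354] phi 1.6523 tilt [0.0059 0.001 ] q [ 0.63  0.63 -0.69  1.54  0.43  1.12 -0.07] F [ 24.7   0.2 -14.7] gap 37.6 gf 15.0
 units tool [ 0.02 -0.09  0.01]
 spin units -0.02
```

{"method": "apply_moves", "body": {"commands": [{"jaw": 0.3,"translation": [0,0.05,0],"spin": 0},{"jaw": 0.3,"translation": [0,0.05,0],"spin": 0},{"jaw": 0.3,"translation": [0,0,0],"spin": 0},{"jaw": 0.3,"translation": [0,0,0],"spin": 0},{"jaw": 0.3,"translation": [0,0,0],"spin": 0},{"jaw": 0.3,"translation": [0,0,0],"spin": 0},{"jaw": 0.3,"translation": [0,0,0],"spin": 0},{"jaw": 0.3,"translation": [0,0,0],"spin": 0},{"jaw": 0.3,"translation": [0,0,0],"spin": 0},{"jaw": 0.3,"translation": [0,0,0],"spin": 0}], "force": 15}}

```text
t: 18.35
eef_pos: [0.6534, -0.1387, 0.1354]
eef_rot: [2.128, 2.308, 0.005]
contact_force: [15.4, 0.2, -8.0]
finger_gap: 0.358
gripper_force: 15.0
```

```bash
python3 - <<'E'
from h import *
go([*W([0,-.07,0])[:2],.135],.083+np.pi/2)
E
```

```text
t 18.35 pos [ 0.6534 -0.1387  0.1354] phi 1.6521 tilt [0.0039 0.0007] q [ 0.63  0.64 -0.69  1.53  0.43  1.12 -0.07] F [15.4  0.2 -8. ] gap 33.6 gf 15.0
 units tool [ 0.02 -0.16  0.01]
 spin units -0.02
```

{"method": "apply_moves", "body": {"commands": [{"jaw": 0.75,"translation": [0,0,0],"spin": 0},{"jaw": 0.75,"translation": [0,0,0],"spin": 0},{"jaw": 0.75,"translation": [0,0,0],"spin": 0},{"jaw": 0.75,"translation": [0,0,0],"spin": 0},{"jaw": 0.75,"translation": [0,0,0],"spin": 0},{"jaw": 0.75,"translation": [0,0,-0.3],"spin": 0},{"jaw": 0.75,"translation": [0,0,-0.7],"spin": 0},{"jaw": 0.75,"translation": [0,0,-0.8],"spin": 0},{"jaw": 0.75,"translation": [0,0,-0.8],"spin": 0},{"jaw": 0.75,"translation": [0,0,-0.8],"spin": 0}]}}

```text
t: 19.18
eef_pos: [0.6514, -0.1388, 0.2391]
eef_rot: [2.129, 2.31, 0.0]
contact_force: [0.6, 0.1, 0.8]
finger_gap: 0.751
gripper_force: 0.0
```

{"method": "apply_moves", "body": {"commands": [{"jaw": 0.75,"translation": [0,0,0],"spin": 1},{"jaw": 0.75,"translation": [0,0,0],"spin": 1},{"jaw": 0.75,"translation": [0,0,0],"spin": 1},{"jaw": 0.75,"translation": [0,0,0],"spin": 1},{"jaw": 0.75,"translation": [0,0,0],"spin": 1},{"jaw": 0.75,"translation": [0,0,0],"spin": 1},{"jaw": 0.75,"translation": [0,0,0],"spin": 1},{"jaw": 0.75,"translation": [0,0,0],"spin": 1},{"jaw": 0.75,"translation": [0,0,0],"spin": 1},{"jaw": 0.75,"translation": [0,0,0],"spin": 1}]}}

```text
t: 20.02
eef_pos: [0.6516, -0.1389, 0.2379]
eef_rot: [2.863, 1.292, 0.001]
contact_force: [0.0, 0.7, 0.3]
finger_gap: 0.75
gripper_force: 0.0
```

{"method": "apply_moves", "body": {"commands": [{"jaw": 0.75,"translation": [0,0,0],"spin": 1},{"jaw": 0.75,"translation": [0,0,0],"spin": 1},{"jaw": 0.75,"translation": [0,0,0],"spin": 1},{"jaw": 0.75,"translation": [0,0,0],"spin": 1},{"jaw": 0.75,"translation": [0,0,0],"spin": 1},{"jaw": 0.75,"translation": [0,0,0],"spin": 1},{"jaw": 0.75,"translation": [0,0,0],"spin": 1},{"jaw": 0.75,"translation": [0,0,0],"spin": 1},{"jaw": 0.75,"translation": [0,0,0],"spin": 1},{"jaw": 0.75,"translation": [0,0,0],"spin": 0.6}]}}

```text
t: 20.85
eef_pos: [0.6516, -0.1387, 0.238]
eef_rot: [-3.139, -0.125, -0.001]
contact_force: [-1.2, -0.2, 0.6]
finger_gap: 0.751
gripper_force: 0.0
```

```bash
python3 - <<'E'
from h import *
go([*W([.004,-.005,0])[:2],.135],.083)
E
```

```text
t 20.85 pos [ 0.6516 -0.1387  0.238 ] phi 0.0795 tilt [0.0005 0.0002] q [ 0.45  0.49 -0.41  1.43  0.2   1.26 -1.47] F [-1.2 -0.2  0.6] gap 70.6 gf 0.0
 units tool [ 0.03 -2.19  3.43]
 spin units -0.04
```

{"method": "apply_moves", "body": {"commands": [{"jaw": 0.75,"translation": [0,-0.7,0],"spin": -0.04},{"jaw": 0.75,"translation": [0,-0.75,0],"spin": 0},{"jaw": 0.75,"translation": [0.03,-0.74,0],"spin": 0},{"jaw": 0.75,"translation": [0,0,0.5],"spin": 0},{"jaw": 0.75,"translation": [0,0,0.6],"spin": 0},{"jaw": 0.75,"translation": [0,0,0.6],"spin": 0},{"jaw": 0.75,"translation": [0,0,0.6],"spin": 0},{"jaw": 0.75,"translation": [0,0,0.5],"spin": 0},{"jaw": 0.75,"translation": [0,0,0.4],"spin": 0},{"jaw": 0.75,"translation": [0,0,0.2],"spin": 0}]}}

```text
t: 21.68
eef_pos: [0.6464, -0.0733, 0.1341]
eef_rot: [-3.138, -0.137, 0.002]
contact_force: [-0.8, 0.6, -0.4]
finger_gap: 0.75
gripper_force: 0.0
```

{"method": "apply_moves", "body": {"commands": [{"jaw": 0.75,"translation": [0,0,0],"spin": 0},{"jaw": 0.25,"translation": [0,0,0],"spin": 0},{"jaw": 0.25,"translation": [0,0,0],"spin": 0},{"jaw": 0.25,"translation": [0,0,0],"spin": 0},{"jaw": 0.25,"translation": [0,0,0],"spin": 0},{"jaw": 0.25,"translation": [0,0,0],"spin": 0},{"jaw": 0.25,"translation": [0,0,0],"spin": 0},{"jaw": 0.25,"translation": [0,0,0],"spin": 0},{"jaw": 0.25,"translation": [0,0,0],"spin": 0},{"jaw": 0.25,"translation": [0,0,0],"spin": 0}], "force": 15}}

```text
t: 22.52
eef_pos: [0.6472, -0.0726, 0.1356]
eef_rot: [-3.138, -0.138, -0.001]
contact_force: [0.5, 5.3, 4.7]
finger_gap: 0.313
gripper_force: 15.0
```

```bash
python3 - <<'E'
from h import *
go([*W([.004,-.005,0])[:2],.135],.083)
E
```

```text
t 22.52 pos [ 0.6472 -0.0726  0.1356] phi 0.0876 tilt [0.0008 0.0009] q [ 0.36  0.55 -0.41  1.58  0.24  1.06 -1.6 ] F [0.5 5.3 4.7] gap 29.4 gf 15.0
 units tool [-0.    0.02  0.02]
 spin units 0.06
```

{"method": "apply_moves", "body": {"commands": [{"jaw": 0.7,"translation": [0,0,0],"spin": 0},{"jaw": 0.7,"translation": [0,0,0],"spin": 0},{"jaw": 0.7,"translation": [0,0,0],"spin": 0},{"jaw": 0.7,"translation": [0,0,0],"spin": 0},{"jaw": 0.7,"translation": [0,0,0],"spin": 0},{"jaw": 0.7,"translation": [0,0,-0.3],"spin": 0},{"jaw": 0.7,"translation": [0,0,-0.7],"spin": 0},{"jaw": 0.7,"translation": [0,0,-0.8],"spin": 0},{"jaw": 0.7,"translation": [0,0,-0.8],"spin": 0},{"jaw": 0.7,"translation": [0,0,-0.8],"spin": 0}]}}

```text
t: 23.35
eef_pos: [0.6467, -0.0734, 0.239]
eef_rot: [-3.139, -0.137, -0.0]
contact_force: [-0.5, 0.6, -0.0]
finger_gap: 0.699
gripper_force: 0.0
```

{"method": "apply_moves", "body": {"commands": [{"jaw": 0.7,"translation": [0,0,0],"spin": -1},{"jaw": 0.7,"translation": [0,0,0],"spin": -1},{"jaw": 0.7,"translation": [0,0,0],"spin": -1},{"jaw": 0.7,"translation": [0,0,0],"spin": -1},{"jaw": 0.7,"translation": [0,0,0],"spin": -1},{"jaw": 0.7,"translation": [0,0,0],"spin": -1},{"jaw": 0.7,"translation": [0,0,0],"spin": -1},{"jaw": 0.7,"translation": [0,0,0],"spin": -1},{"jaw": 0.7,"translation": [0,0,0],"spin": -1},{"jaw": 0.7,"translation": [0,0,0],"spin": -1}]}}

```text
t: 24.18
eef_pos: [0.6468, -0.0736, 0.2379]
eef_rot: [2.835, 1.353, 0.0]
contact_force: [0.5, -0.8, 0.1]
finger_gap: 0.7
gripper_force: 0.0
```

{"method": "apply_moves", "body": {"commands": [{"jaw": 0.7,"translation": [0,0,0],"spin": -1},{"jaw": 0.7,"translation": [0,0,0],"spin": -1},{"jaw": 0.7,"translation": [0,0,0],"spin": -1},{"jaw": 0.7,"translation": [0,0,0],"spin": -1},{"jaw": 0.7,"translation": [0,0,0],"spin": -1},{"jaw": 0.7,"translation": [0,0,0],"spin": -1},{"jaw": 0.7,"translation": [0,0,0],"spin": -1},{"jaw": 0.7,"translation": [0,0,0],"spin": -1},{"jaw": 0.7,"translation": [0,0,0],"spin": -1},{"jaw": 0.7,"translation": [0,0,0],"spin": -0.6}]}}

```text
t: 25.02
eef_pos: [0.6468, -0.0737, 0.2378]
eef_rot: [2.121, 2.317, -0.0]
contact_force: [-0.5, 0.2, 0.7]
finger_gap: 0.697
gripper_force: 0.0
```

```bash
python3 - <<'E'
from h import *
go([*W([.004,.072,0])[:2],.144],.083+np.pi/2)
E
```

```text
t 25.02 pos [ 0.6468 -0.0737  0.2378] phi 1.6594 tilt [ 0.0003 -0.0003] q [ 0.58  0.52 -0.75  1.47  0.36  1.29 -0.11] F [-0.5  0.2  0.7] gap 65.5 gf 0.0
 units tool [2.58 0.03 3.13]
 spin units 0.07
```

{"method": "apply_moves", "body": {"commands": [{"jaw": 0.7,"translation": [0.8,0.01,0],"spin": 0.07},{"jaw": 0.7,"translation": [0.9,0.01,0],"spin": 0},{"jaw": 0.7,"translation": [0.88,0.01,0],"spin": 0},{"jaw": 0.7,"translation": [0,0,0.4],"spin": 0},{"jaw": 0.7,"translation": [0,0,0.6],"spin": 0},{"jaw": 0.7,"translation": [0,0,0.6],"spin": 0},{"jaw": 0.7,"translation": [0,0,0.6],"spin": 0},{"jaw": 0.7,"translation": [0,0,0.5],"spin": 0},{"jaw": 0.7,"translation": [0,0,0.3],"spin": 0},{"jaw": 0.7,"translation": [0,0,0.1],"spin": 0}]}}

```text
t: 25.85
eef_pos: [0.641, 0.0034, 0.1432]
eef_rot: [-2.132, -2.306, 0.002]
contact_force: [-0.3, 0.0, 0.2]
finger_gap: 0.698
gripper_force: 0.0
```

{"method": "apply_moves", "body": {"commands": [{"jaw": 0.05,"translation": [0,0,0],"spin": 0},{"jaw": 0.05,"translation": [0,0,0],"spin": 0},{"jaw": 0.05,"translation": [0,0,0],"spin": 0},{"jaw": 0.05,"translation": [0,0,0],"spin": 0},{"jaw": 0.05,"translation": [0,0,0],"spin": 0},{"jaw": 0.05,"translation": [0,0,0],"spin": 0},{"jaw": 0.05,"translation": [0,0,0],"spin": 0},{"jaw": 0.05,"translation": [0,0,0],"spin": 0},{"jaw": 0.05,"translation": [0,0,0],"spin": 0},{"jaw": 0.05,"translation": [0,0,0],"spin": 0}], "force": 30}}

```text
t: 26.68
eef_pos: [0.6411, 0.0038, 0.1442]
eef_rot: [-2.132, -2.307, 0.001]
contact_force: [-5.4, -0.3, 4.9]
finger_gap: 0.167
gripper_force: 30.0
```

{"method": "apply_moves", "body": {"commands": [{"jaw": 0.05,"translation": [0,0,0],"spin": 0},{"jaw": 0.05,"translation": [0,0,0],"spin": 0},{"jaw": 0.05,"translation": [0,0,0],"spin": 0},{"jaw": 0.05,"translation": [0,0,0],"spin": 0},{"jaw": 0.05,"translation": [0,0,0],"spin": 0},{"jaw": 0.05,"translation": [0,0,0],"spin": 0},{"jaw": 0.05,"translation": [0,0,0],"spin": 0},{"jaw": 0.05,"translation": [0,0,0],"spin": 0},{"jaw": 0.05,"translation": [0,0,0],"spin": 0},{"jaw": 0.05,"translation": [0,0,0],"spin": 0}]}}

```text
t: 27.52
eef_pos: [0.6411, 0.0038, 0.1442]
eef_rot: [-2.132, -2.307, 0.001]
contact_force: [-5.9, 0.4, 4.5]
finger_gap: 0.159
gripper_force: 30.0
```

```bash
python3 - <<'E'
from h import *
go([*W([.004,.072,0])[:2],.144],.083+np.pi/2)
E
```

```text
t 27.52 pos [0.6411 0.0038 0.1442] phi 1.6494 tilt [-0.0008 -0.0001] q [ 0.45  0.59 -0.72  1.59  0.42  1.12 -0.3 ] F [-5.9  0.4  4.5] gap 14.9 gf 30.0
 units tool [-0.01 -0.01  0.01]
 spin units -0.05
```

{"method": "apply_moves", "body": {"commands": [{"jaw": 0.05,"translation": [-0.01,-0.31,0],"spin": -0.62},{"jaw": 0.05,"translation": [-0.01,-0.31,0],"spin": -0.62},{"jaw": 0.05,"translation": [-0.01,-0.31,0],"spin": -0.62},{"jaw": 0.05,"translation": [-0.01,-0.31,0],"spin": -0.62},{"jaw": 0.05,"translation": [-0.01,-0.31,0],"spin": -0.62},{"jaw": 0.05,"translation": [-0.01,-0.31,0],"spin": -0.62},{"jaw": 0.05,"translation": [-0.01,-0.31,0],"spin": -0.62},{"jaw": 0.05,"translation": [-0.01,-0.31,0],"spin": -0.62},{"jaw": 0.05,"translation": [-0.01,-0.31,0],"spin": -0.62},{"jaw": 0.05,"translation": [-0.01,-0.31,0],"spin": -0.62}], "force": 40}}

```text
t: 28.35
eef_pos: [0.5539, -0.025, 0.1443]
eef_rot: [-1.495, -2.762, -0.002]
contact_force: [-3.3, 6.8, 2.7]
finger_gap: 0.166
gripper_force: 40.0
```

```bash
cat >> h.py <<'E'
def swing(th):
    P=[.004-.187*np.sin(th),-.115+.187*np.cos(th),.144]
    go([*W(P)[:2],.144],.083+np.pi/2+th)
    d=robot.read_state()['eef_pos']-W([.004,-.115,0]);c,n=np.cos(.0832),np.sin(.0832)
    b=[c*d[0]+n*d[1],-n*d[0]+c*d[1]];print(' gate angle by tcp',np.arctan2(-b[0],b[1]),'radius',np.hypot(*b))
E
python3 -c "
from h import *
swing(.496)"
```

```text
t 28.35 pos [ 0.5539 -0.025   0.1443] phi 2.1493 tilt [-0.0001  0.0017] q [ 0.68  0.48 -0.88  1.81  0.42  1.05  0.21] F [-3.3  6.8  2.7] gap 15.6 gf 40.0
 units tool [-0.04 -0.02  0.01]
 spin units -0.01
 gate angle by tcp 0.4925502381609547 radius 0.1882166965621994
```

{"method": "apply_moves", "body": {"commands": [{"jaw": 0.05,"translation": [-0.02,-0.31,0],"spin": -0.62},{"jaw": 0.05,"translation": [-0.01,-0.31,0],"spin": -0.62},{"jaw": 0.05,"translation": [-0.02,-0.31,0],"spin": -0.62},{"jaw": 0.05,"translation": [-0.01,-0.31,0],"spin": -0.62},{"jaw": 0.05,"translation": [-0.02,-0.31,0],"spin": -0.62},{"jaw": 0.05,"translation": [-0.01,-0.31,0],"spin": -0.62},{"jaw": 0.05,"translation": [-0.01,-0.31,0],"spin": -0.62},{"jaw": 0.05,"translation": [-0.01,-0.31,0],"spin": -0.62},{"jaw": 0.05,"translation": [-0.01,-0.31,0],"spin": -0.62},{"jaw": 0.05,"translation": [-0.01,-0.31,0],"spin": -0.62}]}}

```text
t: 29.18
eef_pos: [0.4907, -0.0928, 0.1441]
eef_rot: [-0.769, -3.041, -0.002]
contact_force: [-19.9, 13.0, 19.2]
finger_gap: 0.161
gripper_force: 40.0
```

```bash
python3 -c "
from h import *
swing(.99)"
```

```text
t 29.18 pos [ 0.4907 -0.0928  0.1441] phi 2.6462 tilt [-0.0041  0.0021] q [ 0.97  0.43 -1.04  1.94  0.43  1.02  0.82] F [-19.9  13.   19.2] gap 15.2 gf 40.0
 units tool [-0.05 -0.    0.  ]
 spin units 0.03
 gate angle by tcp 0.9897377762031629 radius 0.18854387300292694
```

{"method": "apply_moves", "body": {"commands": [{"jaw": 0.05,"translation": [0,-0.32,0],"spin": 0},{"jaw": 0.05,"translation": [-0.01,-0.32,0],"spin": 0},{"jaw": 0.05,"translation": [-0.03,-0.32,0],"spin": 0},{"jaw": 0.05,"translation": [-0.05,-0.32,0],"spin": 0},{"jaw": 0.05,"translation": [-0.07,-0.32,0],"spin": 0},{"jaw": 0.05,"translation": [-0.08,-0.3,0],"spin": 0},{"jaw": 0.05,"translation": [-0.1,-0.29,0],"spin": 0},{"jaw": 0.05,"translation": [-0.12,-0.29,0],"spin": 0},{"jaw": 0.05,"translation": [-0.13,-0.28,0],"spin": 0},{"jaw": 0.05,"translation": [-0.15,-0.28,0],"spin": 0}]}}

```text
t: 30.02
eef_pos: [0.4674, -0.186, 0.1441]
eef_rot: [-0.777, -3.041, 0.001]
contact_force: [-11.2, 3.0, 12.0]
finger_gap: 0.162
gripper_force: 40.0
```

```bash
python3 -c "
from h import *
swing(1.54)"
```

```text
t 30.02 pos [ 0.4674 -0.186   0.1441] phi 2.6415 tilt [-0.0027 -0.0001] q [ 1.15  0.43 -1.02  1.93  0.43  1.02  1.01] F [-11.2   3.   12. ] gap 15.2 gf 40.0
 units tool [-0.17 -0.16  0.  ]
 spin units -6.9
 gate angle by tcp 1.504079761835685 radius 0.18901567634457125
```

{"method": "apply_moves", "body": {"commands": [{"jaw": 0.05,"translation": [-0.03,-0.07,0],"spin": 0},{"jaw": 0.05,"translation": [-0.03,-0.07,0],"spin": 0},{"jaw": 0.05,"translation": [-0.03,-0.07,0],"spin": 0},{"jaw": 0.05,"translation": [-0.03,-0.07,0],"spin": 0},{"jaw": 0.05,"translation": [0,0,0],"spin": 0},{"jaw": 0.05,"translation": [0,0,0],"spin": 0},{"jaw": 0.05,"translation": [0,0,0],"spin": 0},{"jaw": 0.05,"translation": [0,0,0],"spin": 0},{"jaw": 0.05,"translation": [0,0,0],"spin": 0},{"jaw": 0.05,"translation": [0,0,0],"spin": 0}]}}

```text
t: 30.85
eef_pos: [0.4676, -0.1947, 0.1442]
eef_rot: [-0.777, -3.043, 0.0]
contact_force: [-4.1, 1.7, 4.7]
finger_gap: 0.16
gripper_force: 40.0
```

```bash
python3 - <<'E'
from h import *
swing(1.55)
s=robot.capture('side');i=s['img'].astype(int)
m=(i[...,2]>90)&(i[...,2]-i[...,0]>60);m[:, :150]=0;yy,xx=np.nonzero(m);print('blue',len(xx),xx.min(),xx.max(),yy.min(),yy.max(),xx.mean(),yy.mean())
for th in(0,.9,1.55):
  print(th,[np.round(uv(s,W([-r*np.sin(th),-.115+r*np.cos(th),.14]))[0]) for r in(.02,.11,.2)])
m=(i[...,0]>130)&(i[...,0]-i[...,2]>70)&(i[...,1]>40);m[:105]=0;m[150:]=0;m[:,:335]=0;m[:,360:]=0
yy,xx=np.nonzero(m);print('knob',len(xx),xx.mean(),yy.mean(),yy.min(),yy.max())
E
```

```text
t 30.85 pos [ 0.4676 -0.1947  0.1442] phi 2.6415 tilt [-0.0005 -0.0001] q [ 1.16  0.43 -1.02  1.93  0.43  1.02  1.02] F [-4.1  1.7  4.7] gap 15.0 gf 40.0
 units tool [-0.06  0.04  0.01]
 spin units -7.03
 gate angle by tcp 1.5502290026949912 radius 0.18914292677615804Traceback (most recent call last):
  File "<stdin>", line 4, in <module>
    return umr_minimum(a, axis, None, out, keepdims, initial, where)
ValueError: zero-size array to reduction operation minimum which has no identity
```

```bash
python3 - <<'E'
from h import *
s=robot.capture('side');i=s['img'].astype(int)
m=(i[...,2]>60)&(i[...,2]-i[...,0]>35)&(i[...,2]-i[...,1]>15);m[:,:150]=0;m[:,360:]=0;yy,xx=np.nonzero(m)
if len(xx):print('blue',len(xx),xx.min(),xx.max(),yy.min(),yy.max(),xx.mean(),yy.mean())
for th in(0,.9,1.55):
  print(th,[np.round(uv(s,W([-r*np.sin(th),-.115+r*np.cos(th),.14]))[0]) for r in(.02,.11,.2)])
o=(i[...,0]>130)&(i[...,0]-i[...,2]>70)&(i[...,1]>40)&(i[...,1]-i[...,2]>25);o[:105]=0;o[145:]=0;o[:,:335]=0;o[:,360:]=0
yy,xx=np.nonzero(o);print('knob',len(xx),xx.mean(),yy.mean(),yy.min(),yy.max())
go()
E
```

```text
blue 107 246 288 213 257 265.67289719626166 236.84112149532712
0 [array([296., 241.]), array([315., 219.]), array([334., 199.])]
0.9 [array([290., 240.]), array([283., 214.]), array([277., 190.])]
1.55 [array([286., 242.]), array([262., 225.]), array([239., 209.])]
knob 24 344.5 122.83333333333333 121 125
t 30.95 pos [ 0.4676 -0.1947  0.1442] phi 2.6416 tilt [-0.0005 -0.0001] q [ 1.16  0.43 -1.02  1.93  0.43  1.02  1.02] F [-4.7  2.   5.5] gap 15.1 gf 40.0
```

```bash
python3 -c "
from workcell import robot
print(robot.hand_in())"
```

```text
the job is handed in; nothing more can be done
None
```

The job is handed in at about 31 s. The pin is in the holder nearest the robot and released, then the red and yellow catches were squeezed home in that order. The gate is held open by its handle at about 1.55 rad (89°), and I kept clear of the bowl, jar, tin and tape but didn't look at them again at the end.

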